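# Swing the bench magnifier over the connector housing

## Task

A connector housing, a crimp die and a hex nut lie round the bench magnifier, waiting to be looked at. Swing the magnifier's arm round until its lens is centred above the connector housing and let go of it there; the housing stays where it lies.

Things in the scene. Friction and masses are not known exactly. Their poses are not given: they have to be found in the camera images.
- pivot (a point): Magnifier's swing axis (vertical), at z = 0.110. Fixed dark foot 100 mm across, 16 mm post; the arm on it (z 0.099 to 0.115, hub cap top 0.125) turns about this axis, held by friction alone, and stays where left: about 2.2 N at the grip moves it. It starts out to the robot's left (65 to 125 deg from pointing at the robot); stops lie behind the foot, so swing it round on the robot's side.
- grip (a point): Upright black round grip on the arm, 18 mm in diameter, 100 mm from the pivot axis on the line from pivot to lens. Straight from z = 0.123 to 0.163, rounded top at 0.169; the 14 mm wide arm below it has its top at 0.115. This point: on the grip's axis at z = 0.148, a good height to hold it from above; the grip may turn between the fingers. Moves with the arm.
- lens (a point): Centre of the magnifier's clear lens at the end of the arm, 165 mm from the pivot axis, z = 0.110; the dark ring round it is 82 mm across, z 0.104 to 0.116. Moves with the arm.
- housing_center (a point): Centre (z = 0.0095) of the connector housing: loose black block 16 x 32 mm, 19 mm high, rows of holes in its top. It lies on the robot's side of the magnifier, 165 mm (within 10 mm) from the pivot axis, as do a crimp die (stepped metal block on a dark foot, 33 x 56 mm, 57 mm high) and a bright hex nut (21 mm across, 9 mm high); the lens passes above all three.
Things that resemble listed ones, but are neither listed nor needed, are in the scene too. Of the things like the part that bears housing_center, leave any that is orange or purple; of the rest the smaller one is meant.

How it is judged:
By the outcome, as a careful person would: the job done as asked, in the order asked, and still so for the second after the job is handed in, with the robot touching nothing.
It also fails if it takes over 38 s, if anything falls off the work surface, if the arm or the gripper's body presses on something with over 40 N, if the wrist force passes 120 N, or if a joint passes its speed limit or range.

## Robot

A 6-joint arm with a two-finger parallel gripper is mounted at the origin on a cart in front of the work surface, level with it; the furniture and walls round the work are solid. World frame = base frame: x ahead of the robot, y to its left, z up, the work surface at z = 0. Lengths are in m, angles in degrees, forces in N, time in s.
With the tool pointing down it reaches from about 0.325 to 0.85 m from the base axis. Payload 15.5 kg.
Tool frame: the origin (TCP) lies midway between the tips of the shut fingers; the grasp point (between the pads) lies 19 mm behind it; y points along the fingers, x is the direction in which the jaws open and shut, and the axes are right-handed (so a half turn about y gives the same grasp; the last joint's range is limited). The gripper opens to 91 mm and grips with 3 to 60 N. Pads are 32 mm wide; open, the fingers measure 118 mm over their backs; the gripper's body (76 mm by 178 mm) begins 60 mm behind the grasp point.
Start: joints at [-78.008, 28.281, 77.091, -0, 74.628, -5.472], TCP at [0.188, -0.596, 0.214] pointing down, gripper open.
Joint ranges: [-166.48, 166.48], [-47.26, 123.95], [12.59, 153.08], [-70.14, 250.14], [6.76, 159.57], [-176.63, 176.63]. Speed limits (degrees/s): [108.29, 108.29, 147.25, 172.46, 172.46, 172.46].

## Interface

Orientations are given as a 3x3 rotation matrix whose columns are the frame's x, y, z axes.
In Python, from bench import ctrl gives the robot as it stands. The module is installed in compiled form; this text tells all that it offers. Calls block until the motion is done:
- ctrl.goto(position, orientation): joint-space move of the TCP to a pose.
- ctrl.move_l(position, vel=0.15, ori=None, contact_N=None): straight line of the TCP; ori=None keeps the orientation; vel is the mean speed in m/s. With contact_N (N) it stops when the force on the tool has changed by that much, and returns True; else False.
- ctrl.movej(angles): joint-space move.
- ctrl.command_gripper(opening): opening from 0.0 (shut) to 1.0 (fully open); the grip force is fixed at half the most; returns when the fingers have stopped.
- ctrl.sleep(seconds).
- ctrl.ik(position, orientation): joint angles nearest the present ones, or None.
- ctrl.read_camera(name): name is "side" or "top"; returns the picture (480x640x3 uint8, blue, green, red); there is no depth.
- ctrl.camera_params(name): a dict with "fx", "fy", "cx", "cy" (pixels), "D" ([k1, k2, p1, p2, k3] as OpenCV has them; the pictures are not rectified), "pose" (4x4, takes a point from camera to world coordinates). Camera axes: x right, y up, looking along -z (the intrinsics and any distortion apply to the point x, -y, -z); pixel columns grow to the right and rows downward; lengths in m; the calibration is good to about 2 mm. A picture is of the moment at which its call begins. camera_params takes no time and is no camera call.
A pose or a line that the arm cannot do raises ctrl.MotionError and nothing moves.
- ctrl.sign_off(): hands the job in, once; it reports no verdict.
Readings, each from a call of its own:
- ctrl.current_t(): time.
- ctrl.current_q(): joint angles.
- ctrl.current_dq(): joint speeds.
- ctrl.current_effort(): joint torques, N m.
- ctrl.current_tool_pos(): TCP position.
- ctrl.current_eef_rot(): TCP orientation.
- ctrl.current_contact_force(): force on the tool from outside, world axes, zero at the start.
- ctrl.current_wrist_torque(): the same for the moment, N m.
- ctrl.current_grip_width(): opening from 0.0 (shut) to 1.0 (fully open).
Only numpy, scipy, OpenCV 4.12 (cv2) and the standard library are available. Lean on these libraries where they do the work, as an engineer would, in place of code of your own. Each camera call takes 0.05 s, during which the arm holds its last target. There are 200 camera calls.

## Working session

There is one attempt and no reset: what is moved stays moved. The work goes in short steps, each a Python script; the robot and the scene stay as the last script left them, time stands still between calls to the robot, and variables do not carry over. Pictures are saved under pics/ and viewed, about 8 in all and at most 12, crops included, and the job is handed in when it is done.

```bash
mkdir -p pics; cat > h.py <<'E'
import numpy as np, cv2
from bench import ctrl
def K(n):
    p=ctrl.camera_params(n); return p,np.array([[p['fx'],0,p['cx']],[0,p['fy'],p['cy']],[0,0,1.]]),np.array(p['D'],float),np.array(p['pose'])
def ray(n,uv,z):
    p,k,D,T=K(n); x,y=cv2.undistortPoints(np.array([[uv]],float),k,D)[0,0]
    d=T[:3,:3]@[x,-y,-1]; o=T[:3,3]; return o+d*(z-o[2])/d[2]
def proj(n,P):
    p,k,D,T=K(n); c=(np.atleast_2d(P)-T[:3,3])@T[:3,:3]
    return cv2.projectPoints(c*[1,-1,-1],np.zeros(3),np.zeros(3),k,D)[0][:,0]
E
python3 - <<'E'
from h import *
for n in("top","side"):
    cv2.imwrite(f"pics/{n}0.png",ctrl.read_camera(n)); p=K(n); print(n,p[1].tolist(),p[2],p[3].round(3).tolist())
E
```

```text
top [[471.9071598333899, 0.0, 316.73446384344], [0.0, 471.9071598333899, 234.17387333150114], [0.0, 0.0, 1.0]] [-0.11162446  0.          0.          0.          0.        ] [[-0.026, 0.998, -0.066, 0.443], [-1.0, -0.027, -0.015, 0.05], [-0.017, 0.065, 0.998, 0.947], [0.0, 0.0, 0.0, 1.0]]
side [[512.4323212130105, 0.0, 327.79682471264255], [0.0, 512.4323212130105, 248.51768693130313], [0.0, 0.0, 1.0]] [0.05065818 0.         0.         0.         0.        ] [[-0.999, 0.025, -0.038, 0.482], [-0.046, -0.551, 0.833, 0.758], [-0.0, 0.834, 0.552, 0.584], [0.0, 0.0, 0.0, 1.0]]
```

View pics/top0.png

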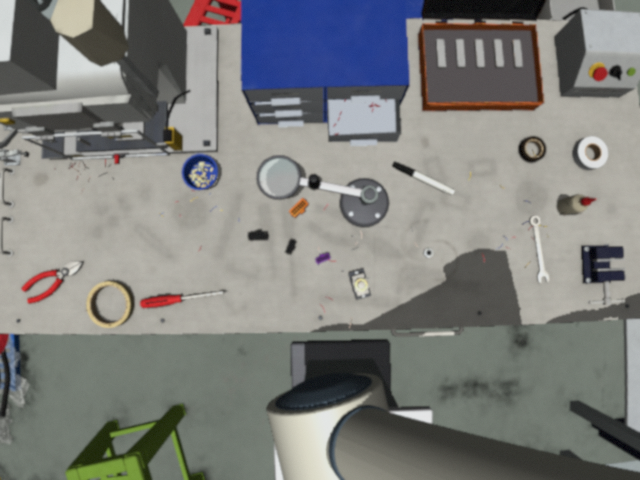

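View pics/side0.png

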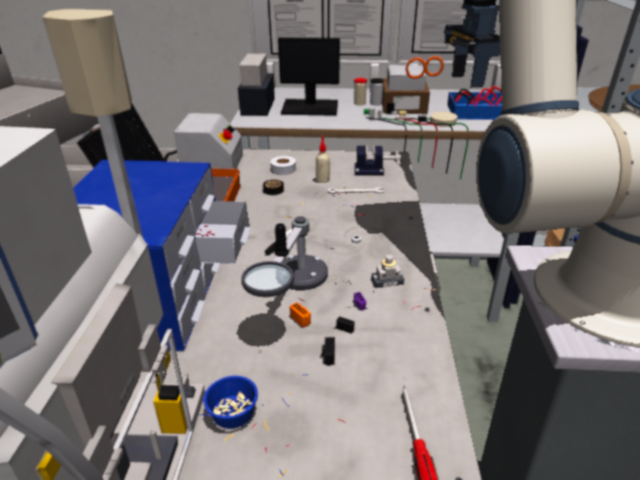

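Top view: the black blocks are at (258,235) and (291,246), with orange at (300,207) and purple at (322,257). The lens is at (281,177), the grip at (315,181) and the hub at (370,195). I'll measure these and crop both black blocks.

```bash
python3 - <<'E'
from h import *
t=cv2.imread("pics/top0.png"); s=cv2.imread("pics/side0.png")
def blobs(n,im,roi,thr=60):
    x0,y0,x1,y1=roi; m=(im[y0:y1,x0:x1].max(2)<thr).astype(np.uint8)
    for c in cv2.findContours(m,0,2)[0]:
        if cv2.contourArea(c)>25:
            c=c+[x0,y0]; (u,v),wh,a=cv2.minAreaRect(c); M=cv2.moments(c); u,v=M['m10']/M['m00'],M['m01']/M['m00']
            print(n,np.round([u,v,*wh,a],1),ray(n,(u,v),.015).round(4),cv2.contourArea(c))
blobs("top",t,(235,220,310,262)); blobs("side",s,(315,310,365,370)); print('grip');blobs("top",t,(303,165,325,195));blobs("side",s,(270,218,292,260))
# hub/foot
g=cv2.cvtColor(t,6)
c=cv2.HoughCircles(cv2.medianBlur(g,3),3,1,30,param1=100,param2=15,minRadius=18,maxRadius=30)
for u,v,r in c[0]:
    if 240<u<400 and 150<v<230: print('circ',u,v,r,ray("top",(u,v),.11).round(4),ray("top",(u,v),.005).round(4))
print('hub',ray("top",(370,195),.125))
a=cv2.resize(t[150:270,235:395],None,fx=5,fy=5,interpolation=2)
cv2.imwrite("pics/crop.png",a)
E
```

```text
top [290.6 246.    5.4  13.   18.4] [0.4822 0.1159 0.015 ] 49.0
top [258.  234.9   8.4  18.2  86.2] [0.5059 0.1803 0.015 ] 109.0
side [328.4 351.4  26.   11.   90. ] [0.5073 0.187  0.015 ] 230.0
side [344.7 324.7  17.2  11.1  16.7] [0.4833 0.1251 0.015 ] 156.5
grip
top [313.8 181.6   9.6  13.3  11.3] [0.6095 0.0667 0.015 ] 98.5
side [279.4 241.6  31.   17.   90. ] [ 0.6217 -0.1207  0.015 ] 313.0
circ 364.5 202.5 24.6 [ 0.5523 -0.0246  0.11  ] [ 0.5661 -0.0339  0.005 ]
circ 278.5 177.5 19.6 [0.6019 0.1282 0.11  ] [0.6219 0.1381 0.005 ]
hub [ 0.56336437 -0.03334259  0.125     ]
```

View pics/crop.png

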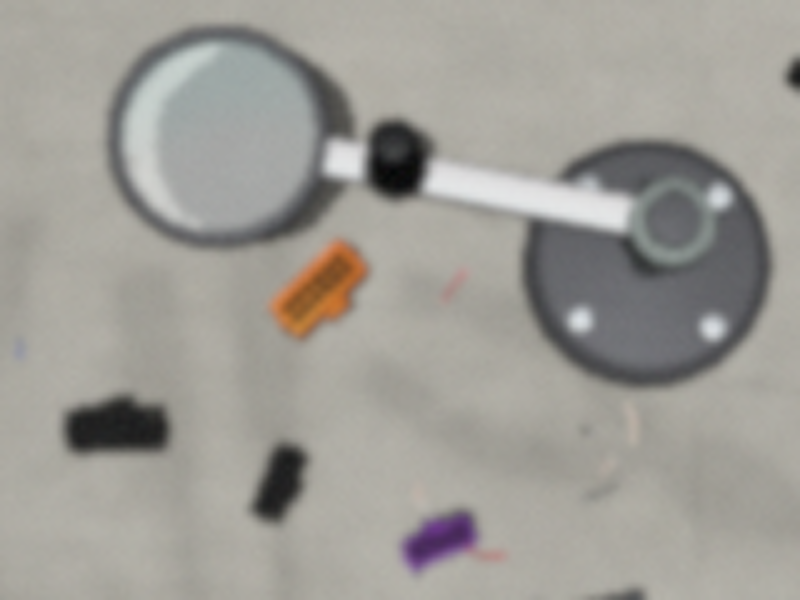

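The smaller black block at (291,246) is about 171 mm from the pivot and matches 16x32 mm, so it is the housing. The one at (258,235) is larger and 222 mm away. Pivot is ≈(0.565,-0.0335) from both the foot and the cap. Next I'll move over the grip.

```bash
cat >> h.py <<'E'
piv=np.array([.565,-.0335]); hs=np.array([.4825,.1165])
def ang(p): d=p[:2]-piv; return np.arctan2(d[1],d[0])
def at(a,r,z): return np.array([piv[0]+r*np.cos(a),piv[1]+r*np.sin(a),z])
E
python3 - <<'E'
from h import *
print(ctrl.current_eef_rot())
L=ray("top",(278.5,177.5),.11); a=ang(L); g=at(a,.1,.148)
gt=ray("top",(313.8,181.6),.15); print('lens',np.degrees(a),np.degrees(ang(hs)),g,'grip by blob',gt, np.degrees(ang(gt)),np.hypot(*(gt[:2]-piv)),'side proj',proj("side",g))
qs=[]
for s in(1,-1):
    R=np.array([[0,s,0],[0,0,-1],[-s,0,0]],float).T; R=np.linalg.det(R)*R if 0 else R
    print(s,np.linalg.det(R),ctrl.ik([g[0],g[1],.23],R),ctrl.ik([*at(ang(hs),.1,.13)],R))
E
```

```text
[[ 3.00090488e-01 -2.42512708e-04  9.53910709e-01]
 [-9.53910088e-01  1.09288035e-03  3.00090570e-01]
 [-1.11528604e-03 -9.99999373e-01  9.66276773e-05]]
lens 77.13804956632816 118.81079374297303 [0.58726027 0.06399092 0.148     ] grip by blob [0.5854066  0.06422644 0.15      ] 78.20534687955214 0.09983429815903011 side proj [[282.12455258 234.5986528 ]]
1 1.0 [ 4.28228075e-01  2.46426081e+01  8.08652952e+01 -2.54444375e-14
  7.44920966e+01 -8.95717719e+01] [-6.07711102e-01  2.59289639e+01  9.76119882e+01 -2.54444375e-14
  5.64590479e+01 -9.06077111e+01]
-1 1.0 [ 4.28228075e-01  2.46426081e+01  8.08652952e+01 -2.54444375e-14
  7.44920966e+01  9.04282281e+01] [-6.07711102e-01  2.59289639e+01  9.76119882e+01 -2.54444375e-14
  5.64590479e+01  8.93922889e+01]
```

```bash
cat >> h.py <<'E'
R0=np.array([[0,-1,0],[0,0,-1],[1,0,0]],float).T
E
python3 - <<'E'
from h import *
p=ctrl.current_tool_pos(); ctrl.move_l([p[0],p[1],.30],vel=.3)
ctrl.goto([.586,.064,.25],R0)
print(ctrl.move_l([.586,.064,.132],vel=.12,contact_N=8),ctrl.current_tool_pos(),ctrl.current_t(),ctrl.current_contact_force())
s=ctrl.read_camera("side");t=ctrl.read_camera("top")
cv2.imwrite("pics/c1.png",np.hstack([cv2.resize(i[y:y+150,x:x+100],None,fx=4,fy=4,interpolation=2) for i,x,y in((s,230,150),(t,265,130))]))
print(proj("side",[[.586,.064,.148],[.586,.064,.132]]),proj("top",[.586,.064,.169]))
E
```

```text
False [0.58646322 0.06398502 0.13267392] 4.3917 [ 0.33702315 -0.08406473 -0.36825218]
[[282.90604367 234.62100105]
 [283.3846354  242.99104916]] [[313.66748997 179.23809606]]
```

View pics/c1.png

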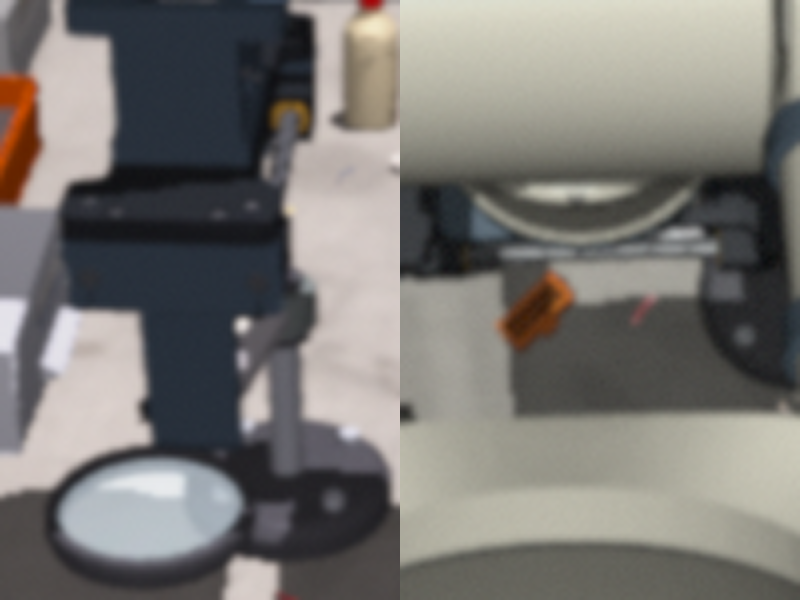

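The side crop shows the near finger at about (190,380), centred ahead of the grip with the lens below it and no contact. Next I'll close and check the radial force.

```bash
python3 - <<'E'
from h import *
ctrl.command_gripper(0.0); ctrl.sleep(.2)
print(ctrl.current_grip_width()*91,ctrl.current_contact_force().round(1),ctrl.current_wrist_torque(),ctrl.current_tool_pos(),ctrl.current_t())
E
```

```text
17.610277923795852 [ 0.6 -3.6  0.5] [-0.67267598  0.11078761 -0.03088661] [0.58597333 0.06380935 0.13198311] 5.8083
```

```bash
python3 - <<'E'
from h import *
a0=ang(ctrl.current_tool_pos()); a1=ang(hs); print(np.degrees([a0,a1]))
for a in np.linspace(a0,a1,8)[1:]:
    ctrl.move_l(at(a,.1,.132),vel=.05); f=ctrl.current_contact_force()
    print(round(np.degrees(a)),f.round(1),'rad',round(f[0]*np.cos(a)+f[1]*np.sin(a),1))
    if np.linalg.norm(f)>30: break
ctrl.sleep(.2)
print(ctrl.current_tool_pos(),ctrl.current_contact_force(),ctrl.current_grip_width()*91,ctrl.current_t())
cv2.imwrite("pics/s2.png",ctrl.read_camera("side"))
E
```

```text
[ 77.83695979 118.81079374]
84 [ 0.3 -6.3 -0.3] rad -6.2
90 [ 0.7 -5.8 -0.7] rad -5.8
95 [ 1.4 -3.4 -1.3] rad -3.5
101 [-0.6  2.   0.5] rad 2.1
107 [-2.8  7.4  2.6] rad 7.9
113 [-3.5 12.8  4.7] rad 13.2
119 [-8.6 18.3  9.7] rad 20.1
[0.51535748 0.05591317 0.13199581] [-8.15898356 16.99514232  8.74803165] 17.180203007764597 8.5083
```

View pics/s2.png

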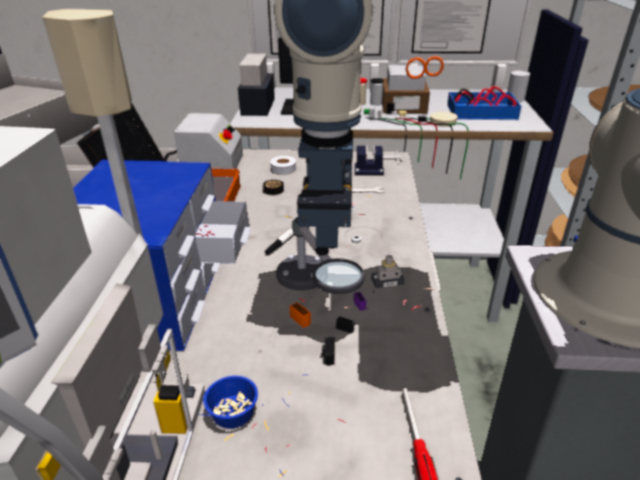

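The side view shows the lens at (339,275) with the housing at (345,325) undisturbed. The radial force of about 20 N suggests a pivot error of 1–2 mm. I'll release, clear off and measure from the top.

```bash
python3 - <<'E'
from h import *
ctrl.command_gripper(1.0); p=ctrl.current_tool_pos(); ctrl.move_l([p[0],p[1],.26],vel=.2)
ctrl.goto([.3,-.45,.3],R0)
t=ctrl.read_camera("top");s=ctrl.read_camera("side");cv2.imwrite("pics/t3.png",t);cv2.imwrite("pics/s3.png",s)
print(ctrl.current_t(),proj("top",[at(ang(hs),.165,.11),[*hs,.0095],[*piv,.125],at(ang(hs),.1,.169)]))
c=cv2.HoughCircles(cv2.medianBlur(cv2.cvtColor(t,6),3),3,1,15,param1=100,param2=12,minRadius=15,maxRadius=28)
for u,v,r in c[0]:
    if 240<u<400 and 150<v<290: print('circ',u,v,r,ray("top",(u,v),.11).round(4))
cv2.imwrite("pics/c3.png",np.hstack([cv2.resize(t[170:290,250:400],(500,400),interpolation=2),cv2.resize(s[230:350,265:355],(300,400),interpolation=2)]))
E
```

```text
12.6167 [[289.40471704 241.93568423]
 [290.47175956 245.97274277]
 [370.05653018 194.07481554]
 [320.69583106 220.37469178]]
circ 286.5 237.5 19.6 [0.4935 0.1161 0.11  ]
circ 364.5 202.5 25.1 [ 0.5523 -0.0246  0.11  ]
circ 326.5 189.5 27.4 [0.5776 0.0426 0.11  ]
```

View pics/c3.png

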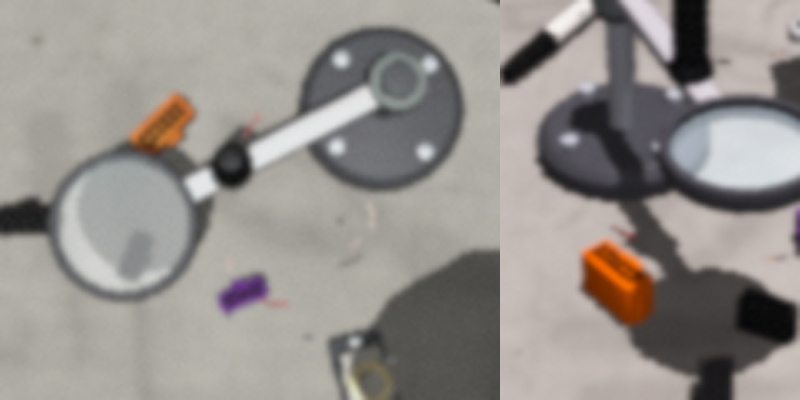

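Lens is at about (287,237.5), some 3° short of the housing line (it slipped or sprang back on release). I'll refine the numbers with circle and centroid fits before regrasping.

```bash
cat >> h.py <<'E'
from scipy.optimize import least_squares
def lens(t,c0):
    # outer edge of ring: steepest dark->bright radially, circle fit in world plane z=.112
    g=cv2.GaussianBlur(cv2.cvtColor(t,6),(0,0),.8).astype(np.float32); P=[]
    for a in np.linspace(0,2*np.pi,90,endpoint=False):
        r=np.arange(15,24,.25,dtype=np.float32); x=(c0[0]+r*np.cos(a)).astype(np.float32); y=(c0[1]+r*np.sin(a)).astype(np.float32)
        v=cv2.remap(g,x[None],y[None],1)[0]; i=np.argmin(v); P.append(ray("top",(x[i],y[i]),.112)[:2])
    P=np.array(P); s=least_squares(lambda q:np.hypot(*(P-q[:2]).T)-q[2],[*P.mean(0),.04],loss='soft_l1',f_scale=.001).x
    return s
E
python3 - <<'E'
from h import *
t0=cv2.imread("pics/top0.png");t=cv2.imread("pics/t3.png")
for im,c in((t0,(279,177.5)),(t,(287,237.5))):
    s=lens(im,c); print(s,np.degrees(ang(s)),np.hypot(*(s[:2]-piv)))
g=t0[234:259,280:302].max(2).astype(float); w=np.clip(130-g,0,None); w[w<20]=0
yy,xx=np.mgrid[234:259,280:302]; u,v=(w*xx).sum()/w.sum(),(w*yy).sum()/w.sum()
h=ray("top",(u,v),.0095); print('housing',u,v,h,np.degrees(ang(h)),np.hypot(*(h[:2]-piv)))
gr=ray("top",(319.6,218.9),.169); print('grip',gr,np.degrees(ang(gr)),np.hypot(*(gr[:2]-piv)))
E
```

```text
[0.60245298 0.12742223 0.03867243] 76.89824300621682 0.16522314744652578
[0.49494392 0.11528741 0.03918977] 115.21325219770472 0.16445530537252903
housing 290.6210069000767 246.03105034500382 [0.4823761  0.11620522 0.0095    ] 118.89477205992954 0.17099228442415684
grip [0.51930858 0.05586979 0.169     ] 117.07895714459836 0.10037262907647994
```

```bash
cat >> h.py <<'E'
def Rt(a,s=1):
    x=s*np.array([-np.sin(a),np.cos(a),0]); y=np.array([0,0,-1.]); return np.c_[x,y,np.cross(x,y)]
E
python3 - <<'E'
from h import *
a=np.radians(115.8); b=np.radians(118.9)
q=[(s,ctrl.ik(at(a,.1,.25),Rt(a,s))) for s in(1,-1)]; q=[x for x in q if x[1] is not None]; print(q)
s=min(q,key=lambda x:abs(x[1][5]-ctrl.current_q()[5]))[0]; R=Rt(a,s)
ctrl.goto(at(a,.1,.25),R)
print(ctrl.move_l(at(a,.1,.132),vel=.12,contact_N=8))
ctrl.command_gripper(0.0); ctrl.sleep(.1)
print('held',ctrl.current_grip_width()*91,ctrl.current_contact_force().round(1),np.degrees(ang(ctrl.current_tool_pos())))
p=ctrl.current_tool_pos()
ctrl.move_l(at(b,np.hypot(*(p[:2]-piv)),.132),vel=.03); ctrl.sleep(.3)
print('end',ctrl.current_contact_force().round(1),np.degrees(ang(ctrl.current_tool_pos())))
ctrl.command_gripper(1.0); p=ctrl.current_tool_pos(); print(ctrl.current_contact_force().round(1));ctrl.move_l([p[0],p[1],.26],vel=.2)
ctrl.goto([.3,-.45,.3],R0)
t=ctrl.read_camera("top");sd=ctrl.read_camera("side");cv2.imwrite("pics/t4.png",t);cv2.imwrite("pics/s4.png",sd)
m=proj("top",at(b,.165,.11))[0]; l=lens(t,m); l=lens(t,proj("top",[l[0],l[1],.112])[0]); print(l,np.degrees(ang(l)),np.hypot(*(l[:2]-piv)),'miss',l[:2]-[.4824,.1162],ctrl.current_t())
cv2.imwrite("pics/c4.png",np.hstack([cv2.resize(t[170:290,250:400],(500,400),interpolation=2),cv2.resize(sd[230:350,295:385],(300,400),interpolation=2)]))
E
```

```text
[(1, array([ -0.33721073,  18.09733498,  88.23083231,   0.        ,
        73.67183272, 153.86278927])), (-1, array([-3.37210731e-01,  1.80973350e+01,  8.82308323e+01, -2.54444375e-14,
        7.36718327e+01, -2.61372107e+01]))]
False
held 17.50165097444621 [ 1.8  2.  -0.6] 115.70298150238844
end [-0.5  3.9  2. ] 118.92935029453565
[0.3 0.4 0.4]
[0.48421314 0.10956521 0.03921532] 119.45279191968496 0.16429902757037132 miss [ 0.00181314 -0.00663479] 21.6583
```

View pics/c4.png

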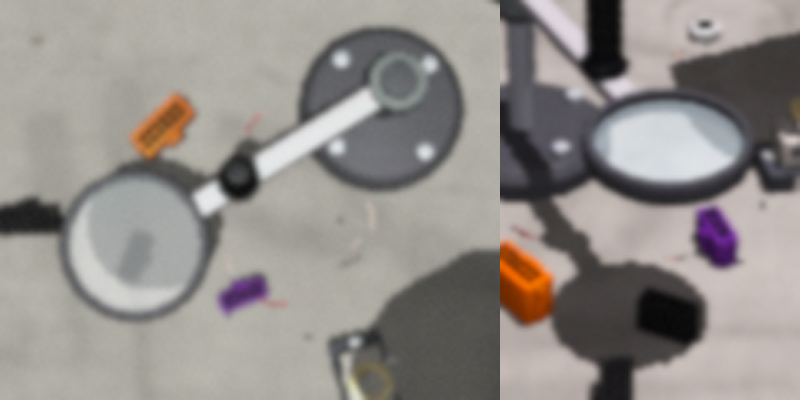

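```bash
python3 - <<'E'
from h import *
l=ray("side",(295+.3*170,230+.3*145),.11); print(l,np.degrees(ang(l)))
h=ray("side",(344.7,324.7),.0095); print(h,np.degrees(ang(h)))
ctrl.sign_off(); print(ctrl.current_t())
E
```

```text
[0.4831853  0.11289563 0.11      ] 119.19909142855586
[0.48329639 0.11907351 0.0095    ] 118.16919384810181
the job is handed in; nothing more can be done
the job is handed in; nothing more can be done
```

The magnifier's lens now stands over the smaller black connector housing. I let go of the arm, moved the robot clear and handed the job in. The robot's clock read 21.7 s at my last check before that, against the 38 s limit.

- **First swing:** it ended about 3.7° short, so I regrasped the grip and nudged it the rest of the way. The radial force rose to about 20 N near the end of that swing, and stayed within about 4 N on the second.
- **Top camera:** the lens is at 119.5° about the pivot and the housing at 118.9°, a sideways miss of about 1.6 mm.
- **Side camera:** it puts the lens at 119.2° and the housing at 118.2°, about 3 mm off. The two cameras disagree by about 2 to 3 mm, close to the calibration error.
- **Remaining offset:** the lens is still about 6 to 7 mm closer to the pivot than the housing's centre. The arm's length is fixed, so swinging it cannot remove that.
- **Housing:** it showed no visible movement in the pictures; I did not re-measure its position after the swing. Nothing else in view looked moved.

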